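Ready a microscope objective for cleaning

ROBOT

A 6-joint arm with a two-finger parallel gripper is mounted at the origin on the work surface. World frame = base frame: x ahead of the robot, y to its left, z up, the work surface at z = 0. Lengths are in mm, angles in rad, forces in N, time in s.
With the tool pointing down it reaches from about 350 to 875 mm from the base axis. Payload 4.2 kg.
Tool frame: the origin (TCP) lies at the very end of the fingers, on their centre line; the grasp point (between the pads) lies 19 mm behind it; z points along the fingers, y is the line along which they close (so a half turn about z gives the same grasp; the last joint's range is limited). The gripper opens to 85 mm and grips with 20 to 120 N. Pads are 22 mm wide; open, the fingers measure 114 mm over their backs; the gripper's body (76 mm by 85 mm) begins 54 mm behind the grasp point. The pads swing forward as they close: fully open they stand 13 mm farther back than shut.
Start: joints at [-0.855, 0.385, 0.008, 0, -1.194, -0.259], TCP at [275.685, -560.889, 231.312] pointing down, gripper open.
Joint ranges: [-3.14, 3.14], [-1.21, 2.06], [-1.07, 1.41], [-3.16, 2.05], [-2.99, -0.16], [-3.1, 3.1]. Speed limits (rad/s): [2.79, 2.79, 3.14, 3.14, 3.14, 3.14].

INTERFACE

Orientations are given as a unit quaternion [x, y, z, w].
In Python, from bench import monitor, get_image, camera_info, job_done gives the robot as it stands.
- The arm moves only by the tool send_rows, never from a script. Its argument "series" is a list of rows, each a list of 3 entries, a list of its own where there are three numbers: the shift along the tool's x, y, z in mm, then the turn, a rotation vector about the tool's x, y, z in rad, then the finger opening in mm, from 0 to 85.4. A call has 1 to 8 rows; each row shifts and turns the commanded pose from where the row before left it, along the tool's axes as they then stand; what a row does not reach is not made up. A row lasts 1/10 s, in which the tool goes at most 50 mm and 8.59 degrees, less where a joint would pass 70% of its speed; a pose out of reach is approached as far as the arm can. A call with a gripper value outside its range is refused whole. The fingers move at their own pace and stop on an object; the grip force is fixed at half the most. Time passes only in rows, so rows that do not move let the fingers close. It gives the time, the measured TCP pose, the force, the opening and the grip force at its end, in the units of the state.
- monitor.read_state(): the state, without advancing time (a new reading comes with each control period).
- get_image(name): name is "scene" or "top" or "wrist"; returns the picture (420x560x3 uint8, red, green, blue); there is no depth.
- camera_info(name): a dict with "intrinsics" (3x3 intrinsics, pixels), "R" (3x3) and "t" (3): a world point X has camera coordinates R X + t. Camera axes: x right, y down, z forward; pixel columns grow to the right and rows downward; lengths in mm; the calibration is good to about 2 mm. A picture is of the moment at which its call begins: read the wrist's pose just before it. camera_info takes no time and is no camera call; for the wrist camera it gives the pose at the moment of the call.
- job_done(): hands the job in; it is judged then, once.
The state is a dict: "clock": time; "joints": joint angles; "joint_vel": joint speeds; "joint_efforts": joint torques, N m; "position": TCP position; "ee_rot": TCP orientation; "contact_force": force on the tool from outside, world axes, zero at the start; "wrist_torque": the same for the moment, N m; "gripper_width": finger opening in mm; "grasp_force": force on a finger pad.
Only numpy, scipy, OpenCV 4.12 (cv2) and the standard library are available. Lean on these libraries where they do the work, as an engineer would, in place of code of your own. Each camera call takes 0.05 s, during which the arm holds its last target. There are 200 camera calls.

TASK

Get the lens-cleaning station ready: set the roll of lens tissue on the stand's upright spindle, fully down on its base, and let go of it. Then draw the long objective out of its nest in the white rack, turn it from upright to lying level and finish holding it still in the gripper, level and directly over the tissue roll, at least 15 cm above the bench and touching nothing else. Never put the long objective down on the bench, and the short objective, the dropper bottle and the glass dish stay where they are.

Things in the scene. Friction and masses are not known exactly. Their poses are not given: they have to be found in the camera images.
- roll: Loose roll of white lens tissue on a brown card core, standing upright on the bench: 52 mm in diameter, paper 60 mm tall, core 62 mm tall, through bore 24 mm in diameter, about 90 g. Origin on the axis at its underside, z axis up along the bore.
- stand: Cleaning stand, fixed to the bench (whose surface is at z = 0): a round dark steel base 84 mm in diameter and 12 mm thick with an upright bright steel spindle, 18 mm in diameter with a tapered top, on its axis. Origin at the centre of its underside, on the bench, z up.
- spindle_foot (a point): Point on the spindle's axis at the top face of the stand's base (12 mm above the bench), where the roll's underside comes to rest.
- spindle_tip (a point): Top of the spindle on its axis, 88 mm above the bench (76 mm above the base's top face).
- rack: Fixed white plastic block, 90 mm (its x) by 170 mm (its y) by 50 mm tall, with two round blind nests, one objective in each. Nests 26.5 mm in diameter, 34 mm deep, centred 40 mm either side of the middle along its y; which objective is in which varies. Origin at the centre of its underside, on the bench, z up.
- long_objective: Longer microscope objective, about 220 g, standing lens down in a nest. Dark nose 24 mm in diameter, 30 mm long, inside the nest; aluminium barrel 34 mm in diameter, 30 to 78 mm above the origin, its shoulder resting on the rack top; 25 mm dark thread above, to 84 mm. Origin on the axis at the lens end (20 mm above the bench at the start), z from lens end to thread.
- objective_mid (a point): Point on the long objective's axis 45 mm from its lens end, near its centre of mass; carried with it.
- short_objective: Loose short objective in the other nest, to be left there: the same nose and the same 34 mm barrel diameter, but the barrel is only 20 mm tall with a 6 mm thread, so it stands just 26 mm proud of the rack. Origin on the axis at its lens end, z up.
- dropper_bottle: Bystander: small amber bottle, 32 mm in diameter, 65 mm tall, standing on the bench. Origin at the centre of its underside.
- dish: Bystander: closed round glass dish, 76 mm in diameter, 16 mm tall, on the bench. Origin at the centre of its underside.
Things that resemble listed ones, but are neither listed nor needed, are in the scene too. What is shaped like the roll but blue, orange or yellow is not meant.

How it is judged (in metres and radians):
On the way, in this order (a step that is already met when the one before it is completed fails the run):
1. the tissue roll is fully down on the spindle and let go (horizontal distance between roll and spindle_foot below 0.007 m and z of roll in the frame of spindle_foot below 0.004 m and angle between roll's own z axis and vertical below 0.1 rad and contact force between the fingers and roll below 0.1 N), for 0.2 s.
2. the long objective is held clear above the rack (z of long_objective in the frame of rack above 0.053 m and contact force between the fingers and long_objective above 0.5 N), for 0.1 s.
At the end, for the whole second after the job is handed in: Roll on the spindle (7 mm, 4 mm, 0.1 rad), not touched; long objective still in the fingers, within 25 degrees of level, mid point over 140 mm up and within 70 mm of the spindle axis, touching no roll, stand or rack; short objective within 20 mm, bottle and dish within 30 mm of their starts (all of step 1 and angle between long_objective's own z axis and vertical between 1.13 and 2.01 rad and height (world z) of objective_mid above 0.14 m and horizontal distance between objective_mid and spindle_tip below 0.07 m and contact force between the fingers and long_objective above 0.5 N and contact force between long_objective and roll below 0.05 N and contact force between long_objective and stand below 0.05 N and contact force between long_objective and rack below 0.05 N and linear speed of long_objective below 0.03 m/s and distance of short_objective from where it was at the start of the episode below 0.02 m and distance of each of dropper_bottle, dish from where it was at the start of the episode below 0.03 m); the arm keeps its last pose, push and grip.
It fails at once if the long objective stands or lies on the bench (height (world z) of objective_mid below 0.05 m).
It fails at once if the short objective is disturbed (distance of short_objective from where it was at the start of the episode above 0.02 m).
It fails at once if the dropper bottle is disturbed (distance of dropper_bottle from where it was at the start of the episode above 0.03 m).
It fails at once if the glass dish is disturbed (distance of dish from where it was at the start of the episode above 0.03 m).
It also fails if it takes over 51 s, if anything falls off the work surface, if the arm or the gripper's body presses on something with over 40 N, if the wrist force passes 120 N, or if a joint passes its speed limit or range.

## Working session

There is one attempt and no reset: what is moved stays moved. The work goes in short steps, Python scripts to look and compute and a tool call to move; the robot and the scene stay as the last step left them, time stands still between calls to the robot, and variables do not carry over. Pictures are saved under pics/ and viewed, at most 10 in all, crops included, and the job is handed in when it is done.

Besides the shell and the picture viewer there is one more tool, called after ">>>" by a JSON object that holds its "fn" and its "kwargs". send_rows: Moves the arm, as the interface text tells. Its arguments: {"type":"object","properties":{"series":{"type":"array"}},"required":["series"]}

```bash
mkdir -p pics; ls; python3 - <<'E'
from bench import monitor,get_image,camera_info
import cv2,numpy as np
np.set_printoptions(precision=3,suppress=True)
for n in ("top","scene"):
    im=get_image(n); cv2.imwrite(f"pics/{n}0.png",im[:,:,::-1])
    c=camera_info(n); print(n,c)
print(monitor.read_state())
E
```

```text
pics
top {'intrinsics': array([[530.94 ,   0.   , 284.713],
       [  0.   , 530.94 , 209.327],
       [  0.   ,   0.   ,   1.   ]]), 'R': array([[-0.029, -1.   , -0.005],
       [-0.991,  0.029, -0.134],
       [ 0.134,  0.001, -0.991]]), 't': array([  13.622,  577.583, 1012.396])}
scene {'intrinsics': array([[380.153,   0.   , 277.642],
       [  0.   , 380.153, 208.684],
       [  0.   ,   0.   ,   1.   ]]), 'R': array([[ 0.339,  0.941, -0.01 ],
       [ 0.696, -0.257, -0.671],
       [-0.633,  0.22 , -0.742]]), 't': array([-171.741, -347.059, 1153.317])}
{'clock': 0.1, 'joints': array([-0.855,  0.385,  0.007, -0.   , -1.194, -0.259]), 'joint_vel': array([-0.   , -0.004,  0.003,  0.002, -0.   , -0.002]), 'joint_efforts': array([  0.   , -39.332,  18.893,   4.198,  -0.003,   0.   ]), 'position': array([ 275.437, -560.422,  230.312]), 'ee_rot': array([-0.226,  0.974,  0.001, -0.   ]), 'contact_force': array([-0.794, -0.168, -0.714]), 'wrist_torque': array([-0.032,  0.011, -0.006]), 'grasp_force': 0.0, 'gripper_width': 85.36419668698497}
```

View pics/top0.png

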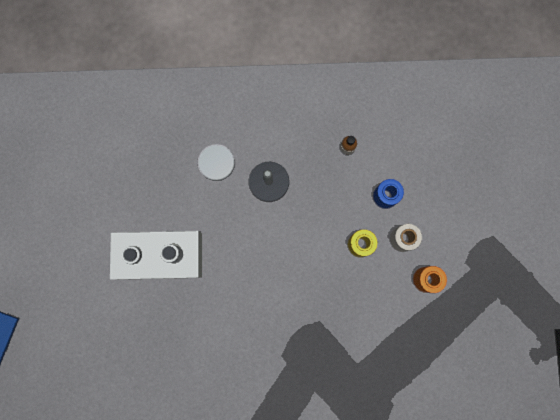

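View pics/scene0.png

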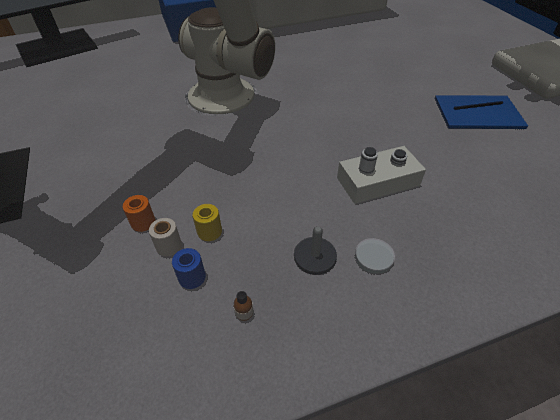

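The top view shows the white roll at (408,237), between blue, yellow and orange decoys. The stand is at (269,181) and the rack around (155,255). The scene view shows the taller objective at (369,158), on the lower-y side, which is (170,253) in the top view. The dish is at (216,162) and the bottle at (349,144).

```bash
cat > h.py <<'E'
import cv2,numpy as np
from bench import monitor,get_image,camera_info
from scipy.spatial.transform import Rotation as Ro
np.set_printoptions(precision=1,suppress=True)
def ray(c,p,z):
    K,R,t=np.array(c["intrinsics"]),np.array(c["R"]),np.array(c["t"])
    o=-R.T@t; d=R.T@np.linalg.solve(K,[p[0],p[1],1.]); return o+d*(z-o[2])/d[2]
def proj(c,X):
    q=np.array(c["R"])@np.array(X)+c["t"]; q=np.array(c["intrinsics"])@q; return q[:2]/q[2]
def blobs(m,amin=20):
    cs,_=cv2.findContours(m.astype(np.uint8),cv2.RETR_EXTERNAL,cv2.CHAIN_APPROX_NONE)
    return [c for c in cs if cv2.contourArea(c)>amin]
def toplane(c,cnt,z): return np.array([ray(c,p,z)[:2] for p in cnt.reshape(-1,2)],np.float32)
E
python3 - <<'E'
from h import *
im=cv2.imread("pics/top0.png"); c=camera_info("top"); hsv=cv2.cvtColor(im,cv2.COLOR_BGR2HSV); H,S,V=[hsv[:,:,i].astype(int) for i in range(3)]
print("cam",-np.array(c["R"]).T@c["t"])
win=lambda x0,y0,x1,y1:np.pad(np.ones((y1-y0,x1-x0),bool),((y0,420-y1),(x0,560-x1)))
def rep(n,m,z,amin=20):
    for b in blobs(m,amin):
        w=toplane(c,b,z); (x,y),r=cv2.minEnclosingCircle(w); print(n,z,"px",b.reshape(-1,2).mean(0),"c",x,y,"d",2*r,"box",(w.max(0)+w.min(0))/2,w.max(0)-w.min(0), "rect",cv2.minAreaRect(w))
rep("roll",(V>150)&(S<60)&win(385,215,430,260),60)
rep("core",(S>70)&win(390,220,426,254),62)
rep("stand",(V<70)&win(240,155,300,210),12,200)
rep("dish",(V>130)&win(190,140,240,185),16,200)
rep("rack",(V>150)&win(95,220,215,290),50,500)
for n,z in (("L",104),("S",76)):
    rep(n,(V<75)&(win(155,240,182,266) if n=="L" else win(120,240,145,266)),z)
E
```

```text
cam [ 437.    -4.4 1080.6]
roll 60 px [408.5 236.5] c 515.4278564453125 -239.8892059326172 d 50.96629333496094 box [ 515.2 -239.6] [48.6 48.7] rect ((515.2467651367188, -239.67230224609375), (48.39427947998047, 48.209041595458984), 88.33171081542969)
core 62 px [408.3 236.6] c 514.9082641601562 -239.0305633544922 d 30.323474884033203 box [ 515.1 -239.2] [29.1 29.1] rect ((515.044921875, -239.2283935546875), (28.948293685913086, 28.867916107177734), 88.33467864990234)
dish 16 px [210.6 161.4] c 681.4170532226562 137.19351196289062 d 133.63961791992188 box [683.  137.7] [ 94.9 101.4] rect ((683.1425170898438, 138.2081756591797), (102.05805969238281, 92.12461853027344), 88.30917358398438)
rack 50 px [153.7 254.7] c 495.58184814453125 253.26092529296875 d 190.93994140625 box [495.6 253.8] [ 91.8 169.5] rect ((495.48931884765625, 254.04580688476562), (169.39883422851562, 91.39373779296875), 89.6305160522461)
S 76 px [130.  254.2] c 495.3539123535156 291.741943359375 d 23.202970504760742 box [496.1 291.7] [19.2 22.7] rect ((496.08868408203125, 291.6717224121094), (22.794254302978516, 18.86501693725586), 88.35128784179688)
```

```bash
python3 - <<'E'
import cv2,numpy as np
a=cv2.imread("pics/top0.png");b=cv2.imread("pics/scene0.png")
f=lambda im,x,y,w,h:cv2.resize(im[y:y+h,x:x+w],(400,300),interpolation=cv2.INTER_NEAREST)
cv2.imwrite("pics/c1.png",np.vstack([np.hstack([f(a,378,215,60,45),f(a,239,158,60,45)]),np.hstack([f(a,105,222,104,78),f(b,330,140,104,78)])]))
E
```

```text
(no output)
```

View pics/c1.png

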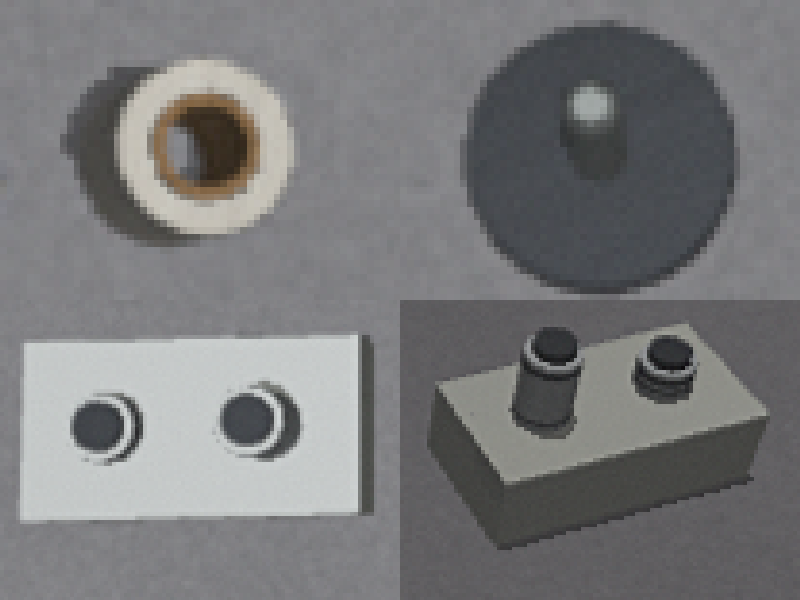

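The crops show a clean roll ring, the stand disc with its spindle tip near (267,174), and the two dark threads on the rack. The taller thread's centre is near (169,252.7).

```bash
python3 - <<'E'
from h import *
im=cv2.imread("pics/top0.png"); c=camera_info("top"); V=im.max(2).astype(int)
w=lambda x,y,s:V[y-s:y+s+1,x-s:x+s+1]
print("base V",w(280,195,2).mean(),"bench",w(310,195,2).mean())
m=np.zeros(V.shape,bool); m[153:210,240:300]=V[153:210,240:300]<(w(280,195,2).mean()+w(310,195,2).mean())/2
b=max(blobs(m),key=cv2.contourArea); e=cv2.fitEllipse(toplane(c,b,12)); print("stand",e)
e=cv2.fitEllipse(b); print(ray(c,e[0],12))
m=np.zeros(V.shape,bool); m[165:182,258:276]=V[165:182,258:276]>110
for b in blobs(m,3): p=b.reshape(-1,2).mean(0); print("tip",p,ray(c,p,86))
print("long top",ray(c,(169.2,252.7),104))
for n,X in(("tip",(0,0,0)),): pass
m=V>150; m[:220]=0;m[292:]=0;m[:,:95]=0;m[:,215:]=0
r=cv2.minAreaRect(toplane(c,max(blobs(m),key=cv2.contourArea),50)); print(r, cv2.boxPoints(r))
# scene check: top of long
im=cv2.imread("pics/scene0.png"); c=camera_info("scene")
for X in [(495.5,214,104),(515,-239.5,62),(0,0,0)]: print(X,proj(c,X))
s=monitor.read_state(); print(s["position"],Ro.from_quat(s["ee_rot"]).as_matrix(), camera_info("wrist"))
E
```

```text
base V 79.16 bench 131.2
stand ((640.2695922851562, 28.38321304321289), (82.89152526855469, 83.23014831542969), 126.08332824707031)
[640.1  28.4  12. ]
tip [267.1 173.4] [641.6  28.4  86. ]
long top [494.7 211.4 104. ]
((495.48931884765625, 254.04580688476562), (169.39883422851562, 91.39373779296875), 89.6305160522461) [[449.2 169.6]
 [540.6 169.1]
 [541.7 338.4]
 [450.3 339. ]]
(495.5, 214, 104) [369.9 149. ]
(515, -239.5, 62) [161.1 225. ]
(0, 0, 0) [221.   94.3]
[ 275.4 -560.4  230.3] [[-0.9 -0.4 -0. ]
 [-0.4  0.9  0. ]
 [ 0.   0.  -1. ]] {'intrinsics': array([[317.2,   0. , 281.3],
       [  0. , 317.2, 205.7],
       [  0. ,   0. ,   1. ]]), 'R': array([[-0.4,  0.9,  0. ],
       [ 0.9,  0.4,  0.3],
       [ 0.3,  0.1, -1. ]]), 't': array([623.4, -39.4, 381.1])}
```

```bash
cat >> h.py <<'E'
def plan(p,yaw=None,tilt=None,s=None,up=None):
    """total shift in current tool axes to reach p; rotvec (tool axes) to bring closing axis to yaw with tool down"""
    s=s or monitor.read_state(); A=Ro.from_quat(s["ee_rot"]).as_matrix()
    d=A.T@(np.array(p)-s["position"]); print("shift",d)
    if yaw is not None:
        y=np.array([np.cos(yaw),np.sin(yaw),0]); z=np.array([0,0,-1.]); B=np.c_[np.cross(y,z),y,z]
        with np.printoptions(precision=3): print("rot",Ro.from_matrix(A.T@B).as_rotvec())
E
python3 -c "
from h import *
plan((515,-239.5,150),np.radians(150))"
```

```text
shift [-356.5  182.2   80.6]
rot [ 0.002  0.    -0.591]
```

>>> {"fn": "send_rows", "kwargs": {"series": [[[-40,20,5],[0,0,0],85],[[-40,20,5],[0,0,0],85],[[-40,20,5],[0,0,0],85],[[-40,20,5],[0,0,0],85],[[-40,20,5],[0,0,0],85],[[-40,20,5],[0,0,0],85],[[-40,20,5],[0,0,0],85],[[-40,20,5],[0,0,0],85]]}}

```text
clock: 0.9
position: [492.9, -274.4, 190.8]
ee_rot: [-0.226, 0.974, 0.0, -0.0]
contact_force: [0.7, -0.6, -0.3]
gripper_width: 84.9
grasp_force: 0.0
```

>>> {"fn": "send_rows", "kwargs": {"series": [[[-36,22,0],[0,0,0],85],[[0,0,10],[0,0,-0.12],85],[[0,0,10],[0,0,-0.12],85],[[0,0,10],[0,0,-0.12],85],[[0,0,10],[0,0,-0.12],85],[[0,0,0],[0,0,-0.11],85],[[0,0,0],[0,0,0],85],[[0,0,0],[0,0,0],85]]}}

```text
clock: 1.7
position: [514.9, -240.5, 151.2]
ee_rot: [-0.499, 0.867, 0.0, -0.0]
contact_force: [0.2, -0.4, 0.7]
gripper_width: 84.7
grasp_force: 0.0
```

```bash
python3 - <<'E'
from h import *
plan((515,-239.5,150),np.radians(150))
c=camera_info("wrist"); im=cv2.cvtColor(get_image("wrist"),cv2.COLOR_RGB2BGR); cv2.imwrite("pics/w1.png",im)
print(-np.array(c["R"]).T@c["t"], proj(c,(515,-239.5,62)))
E
```

```text
shift [-1.   0.4  1.2]
rot [ 0.    -0.    -0.003]
[ 475.3 -308.2  294.2] [281.1 211.4]
```

View pics/w1.png

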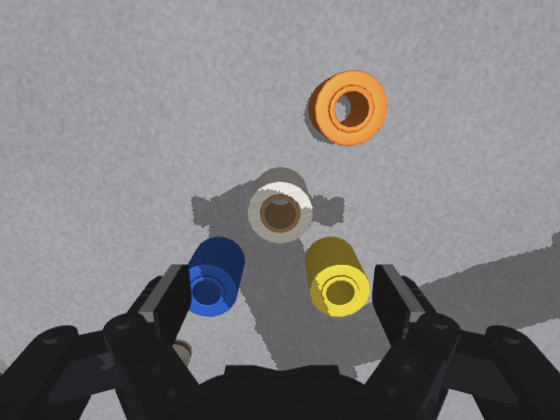

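The wrist view shows the white roll's bore at (280,213), against a predicted (281,211). That agrees within 2 mm, and both finger lanes beside the roll are free. Going down.

```bash
python3 - <<'E'
from h import *
c=camera_info("wrist"); im=cv2.imread("pics/w1.png"); hsv=cv2.cvtColor(im,cv2.COLOR_BGR2HSV)
m=(hsv[:,:,1]>70); m[:180]=0;m[236:]=0;m[:,:255]=0;m[:,308:]=0
b=max(blobs(m),key=cv2.contourArea); e=cv2.fitEllipse(toplane(c,b,62)); print(e)
plan((515,-239.5,24))
E
```

```text
((516.9688110351562, -238.4973602294922), (30.2204647064209, 30.299884796142578), 172.67880249023438)
shift [ -0.9   0.5 127.4]
```

>>> {"fn": "send_rows", "kwargs": {"series": [[[-1.8,0,20],[0,0,0],85],[[0,0,20],[0,0,0],85],[[0,0,20],[0,0,0],85],[[0,0,20],[0,0,0],85],[[0,0,20],[0,0,0],85],[[0,0,15],[0,0,0],85],[[0,0,12],[0,0,0],85],[[0,0,0],[0,0,0],85]]}}

```text
clock: 2.55
position: [514.8, -238.8, 22.9]
ee_rot: [-0.499, 0.866, 0.001, -0.001]
contact_force: [-0.4, 1.0, 0.3]
gripper_width: 85.0
grasp_force: 0.0
```

>>> {"fn": "send_rows", "kwargs": {"series": [[[0,0,0],[0,0,0],50],[[0,0,0],[0,0,0],40],[[0,0,0],[0,0,0],40],[[0,0,0],[0,0,0],40],[[0,0,0],[0,0,0],40],[[0,0,0],[0,0,0],40],[[0,0,0],[0,0,0],40],[[0,0,0],[0,0,0],40]]}}

```text
clock: 3.35
position: [516.8, -239.1, 25.6]
ee_rot: [-0.5, 0.866, -0.001, 0.001]
contact_force: [0.2, 1.0, 5.8]
gripper_width: 49.9
grasp_force: 62.9
```

>>> {"fn": "send_rows", "kwargs": {"series": [[[0,0,-8],[0,0,0],40],[[0,0,-20],[0,0,0],40],[[0,0,-25],[0,0,0],40],[[0,0,-25],[0,0,0],40],[[0,0,-25],[0,0,0],40],[[0,0,-22],[0,0,0],40],[[0,0,0],[0,0,0],40],[[0,0,0],[0,0,0],40]]}}

```text
clock: 4.15
position: [515.3, -238.7, 149.2]
ee_rot: [-0.5, 0.866, 0.0, 0.0]
contact_force: [0.5, 0.0, -0.9]
gripper_width: 49.7
grasp_force: 62.3
```

```bash
python3 -c "
from h import *
plan((640.5,28.4,150))"
```

```text
shift [-293.9   25.4   -0.7]
```

>>> {"fn": "send_rows", "kwargs": {"series": [[[-20,2,0],[0,0,0],40],[[-35,3,0],[0,0,0],40],[[-40,3,0],[0,0,0],40],[[-40,3,0],[0,0,0],40],[[-40,4,0],[0,0,0],40],[[-40,4,0],[0,0,0],40],[[-35,3,0],[0,0,0],40],[[-20,2,0],[0,0,0],40]]}}

```text
clock: 4.95
position: [630.0, 9.1, 147.1]
ee_rot: [-0.501, 0.866, 0.001, -0.002]
contact_force: [-0.2, -0.6, -1.0]
gripper_width: 49.6
grasp_force: 62.3
```

>>> {"fn": "send_rows", "kwargs": {"series": [[[-15,1,0],[0,0,0],40],[[-9,0.4,0],[0,0,0],40],[[0,0,0],[0,0,0],40],[[0,0,0],[0,0,0],40],[[0,0,0],[0,0,0],40]]}}

```text
clock: 5.45
position: [640.5, 27.2, 149.4]
ee_rot: [-0.499, 0.866, 0.0, -0.0]
contact_force: [0.6, 1.0, -0.1]
gripper_width: 50.1
grasp_force: 62.3
```

```bash
python3 - <<'E'
from h import *
s=monitor.read_state(); print(s["position"],s["contact_force"]); plan((640.5,28.4,150))
ims=[]
for n in ("top","scene","wrist"):
    im=cv2.cvtColor(get_image(n),cv2.COLOR_RGB2BGR); cv2.imwrite(f"pics/{n}2.png",im); ims.append(im)
f=lambda im,x,y,w,h:cv2.resize(im[y:y+h,x:x+w],(400,300))
w=ims[2]
cv2.imwrite("pics/c2.png",np.vstack([np.hstack([f(ims[0],209,128,120,90),f(ims[1],257,188,120,90)]),np.hstack([f(w,0,0,560,420),f(w,180,120,200,150)])]))
E
```

```text
[640.5  27.2 149.4] [ 0.6  1.  -0.1]
shift [-1.1  0.6 -0.6]
```

View pics/c2.png

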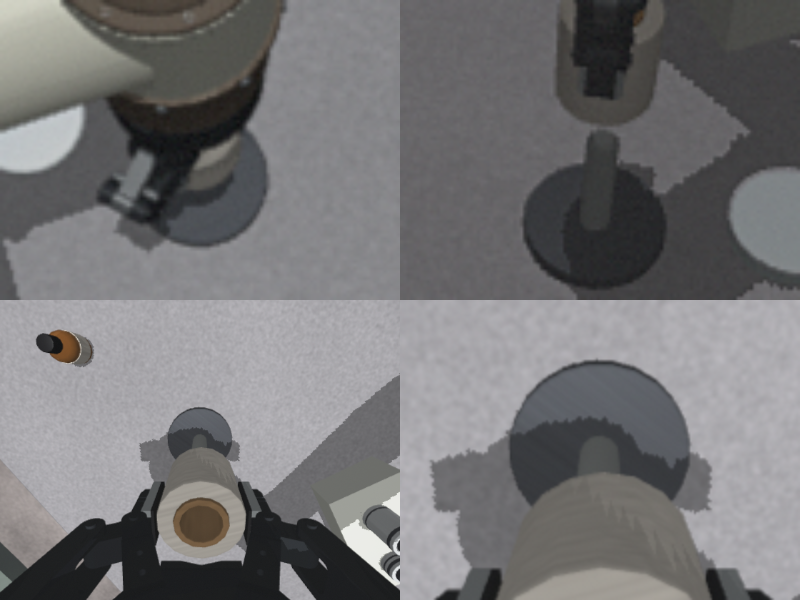

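The spindle is under the roll. In the scene crop the roll axis (607) is about 4 crop px right of the spindle (603), so I'll measure the offset in the wrist and scene views.

```bash
python3 - <<'E'
from h import *
from scipy.optimize import least_squares
c=camera_info("wrist"); im=cv2.imread("pics/wrist2.png"); hsv=cv2.cvtColor(im,cv2.COLOR_BGR2HSV); S,V=hsv[:,:,1].astype(int),hsv[:,:,2].astype(int)
m=S>70; m[:260]=0;m[360:]=0;m[:,:230]=0;m[:,335:]=0
b=max(blobs(m),key=cv2.contourArea)
for z in (184,186,188): e=cv2.fitEllipse(toplane(c,b,z)); print("core",z,e)
# base edge points: lit upper arc, strongest vertical/hz gradient along rays from approx centre
c0=proj(c,(640.5,28.4,12)); print("pred base centre px",c0)
g=cv2.GaussianBlur(V.astype(np.float32),(0,0),1); pts=[]
for a in np.radians(np.arange(190,351,4)):
    r=np.arange(30,60,.5); x=c0[0]+r*np.cos(a); y=c0[1]+r*np.sin(a)
    v=cv2.remap(g,x.astype(np.float32)[None],y.astype(np.float32)[None],1)[0]; k=np.argmax(np.gradient(v)); pts.append((x[k],y[k]))
w=toplane(c,np.array(pts),12)
f=least_squares(lambda q:np.hypot(w[:,0]-q[0],w[:,1]-q[1])-q[2],(640,28,42),loss="soft_l1"); print("base fit",f.x,np.abs(f.fun).mean())
# scene: roll sides and spindle sides columns
c=camera_info("scene"); V=cv2.imread("pics/scene2.png").max(2).astype(int)
print("pred tip/foot",proj(c,(640.5,28.4,88)),proj(c,(640.5,28.4,40)),"roll bottom centre pred",proj(c,(640.5,27.2,124)))
for r in (218,221,230,236,240,244): print(r,V[r,296:342])
E
```

```text
core 184 ((641.1290893554688, 29.233909606933594), (31.17127799987793, 32.32341003417969), 154.99717712402344)
core 186 ((640.391845703125, 27.953550338745117), (30.596923828125, 31.727828979492188), 154.9971466064453)
core 188 ((639.654541015625, 26.673194885253906), (30.02256965637207, 31.132247924804688), 154.99720764160156)
pred base centre px [281.3 194. ]
base fit [642.6  28.   41.3] 0.20823953053703617
pred tip/foot [316.8 226.5] [315.2 242.5] roll bottom centre pred [317.6 213.5]
218 [108 104 107 104 105 104 101 104 107  71  67  69  71  70  74  75  73  77
  78  79  77  75  76  76  74  76  77  73  75  72  72  72  72  70  69  62
  87 106 108 107 104 102 107 106 103 102]
221 [107 106 102 102 104 105 106 106 109 108 105  87  69  72  74  72  70  74
  76  73  72  73  75  74  77  73  73  73  73  72  73  69  68  64  89 101
 105 103 103 102 101 103 103 106 103 101]
230 [108 102 101 104 105 108 101 104 103 100 101 102 104 106 103 104 111  59
  54  63  73  69  70  70  68  53  73 105 104 104 106 105 106 102 100 100
 103 106 103 103 101 101 103 103 101 103]
236 [106 105 106 103 105 100 103 107 106 108 105 102 105 112 114 119  71  56
  58  56  56  58  59  58  58  50 106  75 103 107 105 108 109 107 104 101
 103 103 103 101 102 105 105 104 105 103]
240 [103 103 106 104 107  86  70  62  58  58  58  59  58  57  59  58  54  57
  57  58  58  60  57  58  58  51  41  40  43  38  44  59  68  69  66  67
  63  70 102 104 102  98 104 107 105 109]
244 [110  81  59  58  60  59  59  57  55  59  57  56  57  59  62  55  55  59
  57  59  56  58  60  57  57  38  38  45  39  46  38  45  41  39  59  58
  87 110 105 105 105 110  82  66  65  64]
```

>>> {"fn": "send_rows", "kwargs": {"series": [[[-1.6,-0.3,0],[0,0,0],40],[[0,0,10],[0,0,0],40],[[0,0,10],[0,0,0],40],[[0,0,8],[0,0,0],40],[[0,0,8],[0,0,0],40],[[0,0,8],[0,0,0],40],[[0,0,8],[0,0,0],40],[[0,0,0],[0,0,0],40]]}}

```text
clock: 6.4
position: [641.1, 29.4, 95.6]
ee_rot: [-0.5, 0.866, 0.001, -0.001]
contact_force: [-0.2, -0.3, -0.6]
gripper_width: 50.0
grasp_force: 62.3
```

>>> {"fn": "send_rows", "kwargs": {"series": [[[0,0,10],[0,0,0],40],[[0,0,10],[0,0,0],40],[[0,0,10],[0,0,0],40],[[0,0,10],[0,0,0],40],[[0,0,8],[0,0,0],40],[[0,0,5],[0,0,0],40],[[0,0,2],[0,0,0],40],[[0,0,0],[0,0,0],40]]}}

```text
clock: 7.2
position: [642.0, 29.5, 42.1]
ee_rot: [-0.5, 0.866, 0.0, -0.0]
contact_force: [-0.3, 0.6, -1.2]
gripper_width: 49.4
grasp_force: 62.3
```

>>> {"fn": "send_rows", "kwargs": {"series": [[[0,0,2],[0,0,0],40],[[0,0,2],[0,0,0],40],[[0,0,1],[0,0,0],40],[[0,0,0],[0,0,0],40],[[0,0,0],[0,0,0],40]]}}

```text
clock: 7.7
position: [642.1, 29.6, 37.7]
ee_rot: [-0.5, 0.866, -0.0, 0.0]
contact_force: [-0.2, 0.2, 0.2]
gripper_width: 49.7
grasp_force: 62.4
```

>>> {"fn": "send_rows", "kwargs": {"series": [[[0,0,1],[0,0,0],40],[[0,0,0],[0,0,0],40],[[0,0,0],[0,0,0],60],[[0,0,0],[0,0,0],85],[[0,0,0],[0,0,0],85],[[0,0,0],[0,0,0],85],[[0,0,0],[0,0,0],85],[[0,0,0],[0,0,0],85]]}}

```text
clock: 8.5
position: [642.0, 29.5, 36.2]
ee_rot: [-0.5, 0.866, 0.0, -0.0]
contact_force: [-0.2, -1.2, 0.0]
gripper_width: 84.8
grasp_force: 0.0
```

>>> {"fn": "send_rows", "kwargs": {"series": [[[0,0,-10],[0,0,0],85],[[0,0,-20],[0,0,0],85],[[0,0,-30],[0,0,0],85],[[0,0,-30],[0,0,0],85],[[0,0,-30],[0,0,0],85],[[0,0,-30],[0,0,0],85],[[0,0,0],[0,0,0],85]]}}

```text
clock: 9.2
position: [644.8, 29.8, 193.0]
ee_rot: [-0.5, 0.866, -0.002, 0.005]
contact_force: [-0.2, 1.1, -0.0]
gripper_width: 85.2
grasp_force: 0.0
```

```bash
python3 - <<'E'
from h import *
for n in("rack",): plan((495,213.5,190),np.radians(150)); plan((495,213.5,190),np.radians(30)); plan((495,213.5,190),0)
print(monitor.read_state()["joints"])
ims=[]
for n in ("scene","wrist"):
    im=cv2.cvtColor(get_image(n),cv2.COLOR_RGB2BGR); cv2.imwrite(f"pics/{n}3.png",im); ims.append(im)
f=lambda im,x,y,w,h:cv2.resize(im[y:y+h,x:x+w],(400,300))
cv2.imwrite("pics/c3.png",np.hstack([f(ims[0],257,188,120,90),f(ims[1],0,0,560,420)]))
E
```

```text
shift [-84.2 221.6   1.5]
rot [-0.009  0.007  0.   ]
shift [-84.2 221.6   1.5]
rot [0.002 0.014 2.095]
shift [-84.2 221.6   1.5]
rot [0.006 0.014 2.618]
[ 0.3  0.4 -0.   0.  -1.1 -0.8]
```

View pics/c3.png

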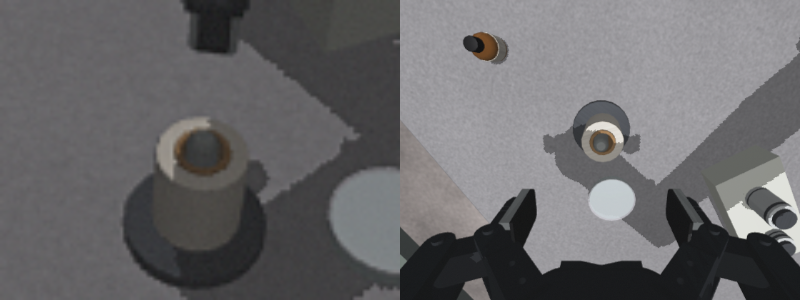

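The roll is seated with the spindle tip showing in its bore. Next I go to the long objective.

>>> {"fn": "send_rows", "kwargs": {"series": [[[-8,22,0],[-0.004,0.003,0],85],[[-12,32,0],[-0.004,0.003,0],85],[[-14,36,0],[0,0,0],85],[[-14,36,0],[0,0,0],85],[[-14,36,0],[0,0,0],85],[[-12,32,0],[0,0,0],85],[[-8,20,0],[0,0,0],85],[[-2,7,0],[0,0,0],85]]}}

```text
clock: 10.1
position: [490.8, 213.9, 186.4]
ee_rot: [-0.501, 0.865, 0.002, -0.006]
contact_force: [0.8, -0.6, 0.3]
gripper_width: 85.0
grasp_force: 0.0
```

>>> {"fn": "send_rows", "kwargs": {"series": [[[0,0,0],[0,0,0],85],[[0,0,0],[0,0,0],85]]}}

```text
clock: 10.3
position: [492.8, 212.3, 186.9]
ee_rot: [-0.5, 0.866, 0.002, -0.005]
contact_force: [0.2, -0.6, -0.7]
gripper_width: 85.2
grasp_force: 0.0
```

```bash
python3 - <<'E'
from h import *
s=monitor.read_state(); print(s["position"],s["contact_force"]); plan((495,213.2,150),np.radians(150))
c=camera_info("wrist"); im=cv2.cvtColor(get_image("wrist"),cv2.COLOR_RGB2BGR); cv2.imwrite("pics/w4.png",im)
print(proj(c,(495,213.2,104)),proj(c,(495,213.2,98)),proj(c,(495,213.2,50)))
E
```

```text
[492.8 212.3 186.9] [ 0.2 -0.6 -0.7]
shift [-2.2 -1.8 36.8]
rot [ 0.008 -0.007 -0.001]
[277.7 216.1] [277.7 213.5] [277.8 196.6]
```

View pics/w4.png

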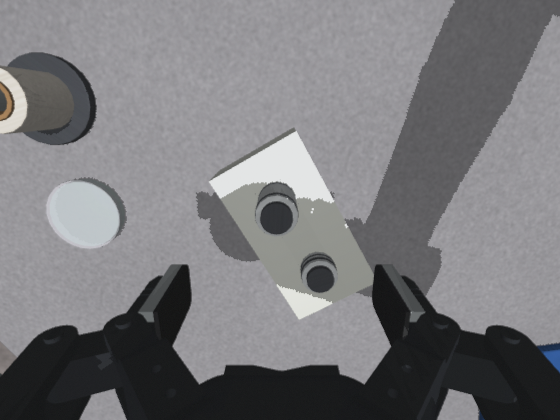

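The long thread top is at (276,218) against a predicted (278,216), so it's within about 1 mm. The short objective at (320,270) is clear of the finger lanes. I'll go down and grip.

>>> {"fn": "send_rows", "kwargs": {"series": [[[-2,-1.5,0],[0.008,-0.007,0],85],[[0,0,20],[0,0,0],85],[[0,0,20],[0,0,0],85],[[0,0,20],[0,0,0],85],[[0,0,20],[0,0,0],85],[[0,0,20],[0,0,0],85],[[0,0,15],[0,0,0],85],[[0,0,10],[0,0,0],85]]}}

```text
clock: 11.15
position: [495.1, 213.0, 61.0]
ee_rot: [-0.499, 0.866, 0.0, -0.0]
contact_force: [1.1, -0.8, -0.4]
gripper_width: 84.7
grasp_force: 0.0
```

>>> {"fn": "send_rows", "kwargs": {"series": [[[0,0,4],[0,0,0],85],[[0,0,0],[0,0,0],85],[[0,0,0],[0,0,0],85]]}}

```text
clock: 11.45
position: [495.6, 214.2, 59.0]
ee_rot: [-0.5, 0.866, 0.0, 0.001]
contact_force: [-0.0, 0.5, 0.3]
gripper_width: 84.9
grasp_force: 0.0
```

>>> {"fn": "send_rows", "kwargs": {"series": [[[0,0,2],[0,0,0],55],[[0,0,0],[0,0,0],38],[[0,0,0],[0,0,0],20],[[0,0,0],[0,0,0],20],[[0,0,0],[0,0,0],20],[[0,0,0],[0,0,0],20],[[0,0,0],[0,0,0],20],[[0,0,0],[0,0,0],20]]}}

```text
clock: 12.25
position: [495.9, 214.1, 57.0]
ee_rot: [-0.5, 0.866, 0.0, 0.001]
contact_force: [3.2, -3.9, 4.3]
gripper_width: 32.9
grasp_force: 59.4
```

Gripped at 32.9 mm. Lifting straight up.

>>> {"fn": "send_rows", "kwargs": {"series": [[[0,0,-5],[0,0,0],20],[[0,0,-10],[0,0,0],20],[[0,0,-15],[0,0,0],20],[[0,0,-20],[0,0,0],20],[[0,0,-30],[0,0,0],20],[[0,0,-40],[0,0,0],20],[[0,0,-40],[0,0,0],20],[[0,0,-40],[0,0,0],20]]}}

```text
clock: 13.05
position: [492.7, 213.6, 255.6]
ee_rot: [-0.5, 0.866, 0.001, -0.002]
contact_force: [0.8, 1.2, -3.0]
gripper_width: 33.0
grasp_force: 61.2
```

>>> {"fn": "send_rows", "kwargs": {"series": [[[0,0,-30],[0,0,0],20],[[0,0,-15],[0,0,0],20],[[0,0,0],[0,0,0],20],[[0,0,0],[0,0,0],20]]}}

```text
clock: 13.45
position: [493.3, 213.7, 298.9]
ee_rot: [-0.5, 0.866, 0.001, -0.002]
contact_force: [0.5, -0.1, -3.5]
gripper_width: 32.8
grasp_force: 61.3
```

```bash
python3 - <<'E'
from h import *
s=monitor.read_state(); print(s["position"],s["joints"],s["contact_force"],s["grasp_force"])
A=Ro.from_quat(s["ee_rot"]).as_matrix()
# rotate tool about world -x (tool then points -y): rotvec in tool axes
with np.printoptions(precision=3): print("tool axis of world -x",A.T@[-1,0,0])
B=Ro.from_rotvec([-np.radians(86),0,0]).as_matrix()@A
for p in ((640,48,270),): print("shift before turn",A.T@(np.array(p)-s["position"]))
E
```

```text
[493.3 213.7 298.9] [ 0.7  0.2 -0.1 -0.  -1.3 -1.2] [ 0.5 -0.1 -3.5] 61.32577300071716
tool axis of world -x [0.5   0.866 0.004]
shift before turn [  70.  -210.    28.3]
```

>>> {"fn": "send_rows", "kwargs": {"series": [[[5,-15,0],[0,0,0],20],[[7,-23,0],[0,0,0],20],[[8,-28,0],[0,0,0],20],[[10,-32,0],[0,0,0],20],[[10,-32,0],[0,0,0],20],[[10,-30,0],[0,0,0],20],[[10,-25,0],[0,0,0],20],[[10,-25,0],[0,0,0],20]]}}

```text
clock: 14.25
position: [641.2, 47.3, 297.4]
ee_rot: [-0.5, 0.866, 0.002, -0.003]
contact_force: [0.6, 0.6, -3.0]
gripper_width: 33.0
grasp_force: 61.4
```

>>> {"fn": "send_rows", "kwargs": {"series": [[[0,0,0],[0.03,0.052,0],20],[[0,0,0],[0.06,0.104,0],20],[[0,0,0],[0.06,0.104,0],20],[[0,0,0],[0.06,0.104,0],20],[[0,0,0],[0.06,0.104,0],20],[[0,0,0],[0.06,0.104,0],20],[[0,0,0],[0.06,0.104,0],20],[[0,0,0],[0,0,0],20]]}}

```text
clock: 15.05
position: [640.2, 49.4, 294.4]
ee_rot: [-0.465, 0.799, -0.329, -0.195]
contact_force: [-1.1, -0.0, -3.9]
gripper_width: 32.6
grasp_force: 61.4
```

```bash
python3 - <<'E'
from h import *
np.set_printoptions(precision=2,suppress=True)
s=monitor.read_state(); print(s["position"],s["joints"],s["contact_force"],s["grasp_force"])
A=Ro.from_quat(s["ee_rot"]).as_matrix(); print(A[:,2], A.T@[-1,0,0])
E
```

```text
[640.23  49.44 294.43] [ 0.57  0.51 -0.06  0.63 -1.51 -1.3 ] [-1.08 -0.   -3.93] 61.38689160346985
[-0.01 -0.71 -0.71] [0.49 0.87 0.01]
```

>>> {"fn": "send_rows", "kwargs": {"series": [[[0,0,0],[0.06,0.104,0],20],[[0,0,0],[0.06,0.104,0],20],[[0,0,0],[0.06,0.104,0],20],[[0,0,0],[0.06,0.104,0],20],[[0,0,0],[0.06,0.104,0],20],[[0,0,5],[0.05,0.086,0],20],[[0,0,10],[0,0,0],20],[[0,0,10],[0,0,0],20]]}}

```text
clock: 15.85
position: [641.7, 22.0, 297.3]
ee_rot: [-0.37, 0.641, -0.582, -0.337]
contact_force: [0.6, 0.6, -1.6]
gripper_width: 33.0
grasp_force: 61.6
```

>>> {"fn": "send_rows", "kwargs": {"series": [[[0,0,0],[0,0,0],20],[[0,0,0],[0,0,0],20],[[0,0,0],[0,0,0],20],[[0,0,0],[0,0,0],20],[[0,0,0],[0,0,0],20]]}}

```text
clock: 16.35
position: [641.7, 23.5, 298.8]
ee_rot: [-0.369, 0.64, -0.584, -0.337]
contact_force: [0.7, -0.0, -2.6]
gripper_width: 32.8
grasp_force: 61.6
```

```bash
python3 - <<'E'
from h import *
np.set_printoptions(precision=2,suppress=True)
s=monitor.read_state(); print(s["position"],s["joints"],s["joint_vel"],s["contact_force"],s["grasp_force"])
A=Ro.from_quat(s["ee_rot"]).as_matrix(); print(A[:,2])
ims=[cv2.cvtColor(get_image(n),cv2.COLOR_RGB2BGR) for n in ("scene","top")]
cv2.imwrite("pics/end.png",np.hstack([cv2.resize(i,(400,300)) for i in ims]))
E
```

```text
[641.73  23.49 298.82] [ 0.58  0.69 -0.28  1.03 -1.81 -1.58] [-0.  0. -0. -0. -0. -0.] [ 0.74 -0.02 -2.56] 61.5503990650177
[ 0.   -1.   -0.09]
```

View pics/end.png

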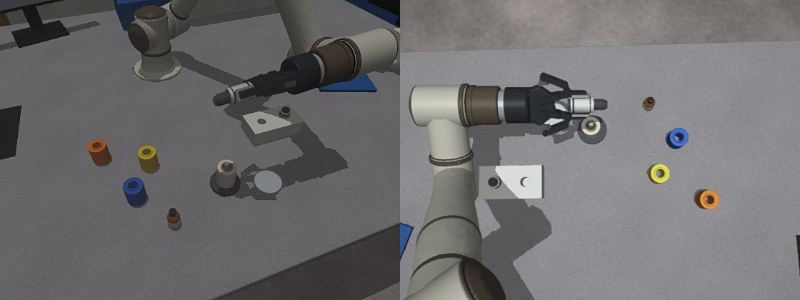

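The objective is held level and still at about 299 mm over the seated roll, its long nest is empty, and the short objective, bottle and dish haven't moved. Handing in.

```bash
python3 -c "
from bench import job_done; print(job_done())"
```

```text
the job is handed in; nothing more can be done
None
```

I handed the job in at about 16 s on the clock: the tissue roll is seated on the spindle and released, and the long objective is held level and still about 300 mm above the bench, over the roll. The hand-in gave no verdict.

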